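# Fit the index arm to the flatted spindle of the rotary stage

## Task

Three grey aluminium index arms lie on the optics bench. Pick up the one with the D-shaped hole and seat it fully home on the upright flatted spindle of the black rotary stage, flat against flat so that its pointer points along the stage's broad white zero line, and let go of it. Leave the arms with the round and the square hole where they lie.

Things in the scene. Friction and masses are not known exactly. Their poses are not given: they have to be found in the camera images.
- d_arm_center (a point): Loose grey aluminium block 50 x 50 mm (x, y), 36 tall, 0.17 kg, lying flat, with an upright D-shaped through hole (radius 18 mm, its flat 4 mm from the axis on the +x side) and a flat pointer 12 mm wide, 6 to 14 mm above the underside, reaching out along +x to 66 mm from the axis. Point: on the hole's axis, 18 mm above the underside; z up. Side faces at y = +-25 mm are bare: grip across them.
- spindle_seat (a point): Steel spindle of the fixed black stage (156 mm wide, 35 high). Point: on its axis, on top of a shoulder (46 wide, 8 high, top 43 mm above the bench) where the arm's underside must rest. Above it: bar of radius 15 mm, flat 1 mm from the axis on the +x side, straight for 26 mm, tapering to a nose at 48 mm. +x: zero line; the arm's x must point so too. Play 3 mm, 11 degrees.
- round_arm_center (a point): A bystander to leave alone: an index arm of the same outside shape and size, with a round hole of 22 mm diameter. The point is on the hole's axis, 18 mm above the underside; pointer along +x.
- square_arm_center (a point): A bystander to leave alone: an index arm of the same outside shape and size, with a square hole of 24 mm. The point is on the hole's axis, 18 mm above the underside; pointer along +x.
There are look-alikes about, which are no part of the job. Leave any green or turquoise look-alike of the part that bears d_arm_center alone.

How it is judged:
By the outcome, as a careful person would: the job done as asked, in the order asked, and still so for the second after the job is handed in, with the robot touching nothing.
It also fails if it takes over 42 s, if anything falls off the work surface, if the arm or the gripper's body presses on something with over 40 N, if the wrist force passes 120 N, or if a joint passes its speed limit or range.

## Robot

A 7-joint arm with a two-finger parallel gripper is mounted at the origin on the work surface. World frame = base frame: x ahead of the robot, y to its left, z up, the work surface at z = 0. Lengths are in mm, angles in degrees, forces in N, time in s.
With the tool pointing down it reaches from about 425 to 975 mm from the base axis. Payload 16.7 kg.
Tool frame: the origin (TCP) lies at the very end of the fingers, on their centre line; the grasp point (between the pads) lies 19 mm behind it; z points along the fingers, y is the direction in which the jaws open and shut (so a half turn about z gives the same grasp; the last joint's range is limited). The gripper opens to 85 mm and grips with 20 to 120 N. Pads are 22 mm wide; open, the fingers measure 114 mm over their backs; the gripper's body (76 mm by 85 mm) begins 54 mm behind the grasp point. The pads swing forward as they close: fully open they stand 13 mm farther back than shut.
Start: joints at [-73.596, 24.414, 4.234, 92.017, -1.954, 63.644, -3.845], TCP at [284.941, 611.87, 231.302] pointing down, gripper open.
Joint ranges: [-163.25, 163.25], [-28.42, 122.38], [-70.27, 78.77], [12.13, 141.07], [-58.53, 238.53], [9.26, 117.41], [-156.51, 156.51]. Speed limits (degrees/s): [108.29, 108.29, 136.94, 136.94, 172.46, 172.46, 172.46].

## Interface

Orientations are given as a 3x3 rotation matrix whose columns are the frame's x, y, z axes.
In Python, from bench import arm gives the robot as it stands.
- The arm moves only by the tool drive_tool, never from a script. Its argument "commands" is a list of rows, each an object of numbers: "x", "y", "z": the shift along the tool's x, y, z in mm; "rx", "ry", "rz": the turn, a rotation vector about the tool's x, y, z in degrees. In form: [{"x": .., "y": .., "z": .., "rx": .., "ry": .., "rz": ..}, ...]. A call has 1 to 12 rows; each row is the pose to reach, as a shift and turn from the pose commanded when the call began, along the tool's axes at that moment; what a row does not reach only later rows make up. A row lasts 1/10 s, in which the tool goes at most 50 mm and 8.59 degrees, less where a joint would pass 70% of its speed; a pose out of reach is approached as far as the arm can. A call with a gripper value outside its range is refused whole. "fingers" is the opening, from 0 (shut) to 1 (fully open), set as the call begins (left out, the last holds). The fingers move at their own pace and stop on an object; "force" is the grip in N (left out, the last holds). Time passes only in rows, so rows that repeat a pose let the fingers close. It gives the time, the measured TCP pose, the force and the opening at its end, in the units of the state.
- arm.read_state(): the state, without advancing time (a new reading comes with each control period).
- arm.capture(name): name is "scene" or "top" or "wrist"; returns the picture (420x560x3 uint8, red, green, blue); there is no depth.
- arm.get_calibration(name): a dict with "intrinsics" (3x3 intrinsics, pixels), "k1" (the pictures are not rectified: a ray, as slopes to the right and down, at radius r is drawn at 1 + k1 r^2 times it, then the intrinsics apply), "world_from_camera" (4x4, takes a point from camera to world coordinates); the wrist camera has in their place "tool_from_camera" (4x4, takes a point from camera to tool coordinates, whose origin is the TCP and whose axes are the flange's). Camera axes: x right, y down, z forward; pixel columns grow to the right and rows downward; lengths in mm; the calibration is good to about 2 mm. A picture is of the moment at which its call begins: read the wrist's pose just before it. get_calibration takes no time and is no camera call.
- arm.finish_job(): hands the job in, once; it reports no verdict.
The state is a dict: "time_s": time; "joint_pos": joint angles; "joint_vel": joint speeds; "effort": joint torques, N m; "eef_pos": TCP position; "eef_rot": TCP orientation; "force": force on the tool from outside, world axes, zero at the start; "torque": the same for the moment, N m; "opening": finger opening in mm.
Only numpy, scipy, OpenCV 4.12 (cv2) and the standard library are available. Lean on these libraries where they do the work, as an engineer would, in place of code of your own. Each camera call takes 0.05 s, during which the arm holds its last target.

## Working session

There is one attempt and no reset: what is moved stays moved. The work goes in short steps, Python scripts to look and compute and a tool call to move; the robot and the scene stay as the last step left them, time stands still between calls to the robot, and variables do not carry over. Pictures are saved under pics/ and viewed, and the job is handed in when it is done.

Besides the shell and the picture viewer there is one more tool, called after "Request:" by a JSON object that holds its "op" and its "data". drive_tool: Moves the arm, as the interface text tells. Its arguments: {"type":"object","properties":{"commands":{"type":"array","items":{"type":"object","properties":{"x":{"type":"number"},"y":{"type":"number"},"z":{"type":"number"},"rx":{"type":"number"},"ry":{"type":"number"},"rz":{"type":"number"}}}},"fingers":{"type":"number"},"force":{"type":"number"}},"required":["commands"]}

```bash
mkdir -p pics
python3 - <<'E'
from bench import arm
import cv2
for n in ("scene","top"):
    cv2.imwrite(f"pics/{n}0.png",arm.capture(n)[:,:,::-1])
    print(n,arm.get_calibration(n))
print(arm.get_calibration("wrist"))
print(arm.read_state())
E
```

```text
scene {'intrinsics': array([[400.29314193,   0.        , 276.06885234],
       [  0.        , 400.29314193, 204.10757981],
       [  0.        ,   0.        ,   1.        ]]), 'k1': -0.11420751800464418, 'world_from_camera': array([[ 1.09971286e-01,  6.34526776e-01, -7.65037311e-01,
         1.24970928e+03],
       [ 9.93659536e-01, -8.82985663e-02,  6.95994971e-02,
        -1.62014581e+02],
       [-2.33889532e-02, -7.67840565e-01, -6.40213889e-01,
         7.10013361e+02],
       [ 0.00000000e+00,  0.00000000e+00,  0.00000000e+00,
         1.00000000e+00]])}
top {'intrinsics': array([[448.93434482,   0.        , 282.85017955],
       [  0.        , 448.93434482, 208.63874218],
       [  0.        ,   0.        ,   1.        ]]), 'k1': -0.05657822916686991, 'world_from_camera': array([[ 3.09158405e-02, -9.97553226e-01,  6.27038516e-02,
         4.01322946e+02],
       [-9.99385756e-01, -2.98149988e-02,  1.84167693e-02,
        -8.58499938e+01],
       [-1.65021924e-02, -6.32347060e-02, -9.97862240e-01,
         1.16172928e+03],
       [ 0.00000000e+00,  0.00000000e+00,  0.00000000e+
[... 696 characters left out ...]
5353157,  63.64440988,  -3.84197494]), 'joint_vel': array([-0.01770182, -0.10757747,  0.03166562, -0.04362716,  0.10454941,
        0.04592897, -0.05107252]), 'effort': array([ 7.39597046e-03, -9.51536751e+01,  3.77055869e+00, -4.64410436e+01,
        1.93933054e-02,  6.54222866e-03, -2.32450884e-05]), 'eef_pos': array([284.82992955, 611.54405229, 230.68198453]), 'eef_rot': array([[-9.06523660e-01,  4.22154813e-01, -4.09155531e-04],
       [ 4.22155002e-01,  9.06523004e-01, -1.09487844e-03],
       [-9.12993034e-05, -1.16526027e-03, -9.99999317e-01]]), 'force': array([ 0.17562165,  0.06578621, -0.83123402]), 'torque': array([0.00863661, 0.02437166, 0.01220907]), 'opening': 85.16292296612016}
```

View pics/scene0.png

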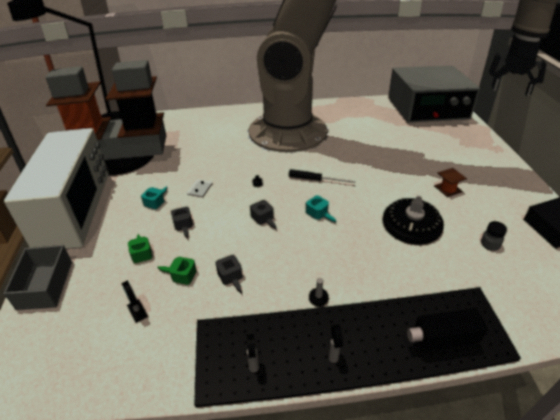

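View pics/top0.png

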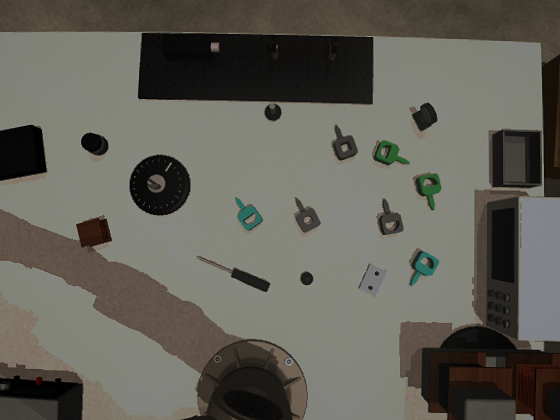

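Run:
```python
import cv2,numpy as np
im=cv2.imread("pics/top0.png")
def c(u,v,r=28):
    return np.clip(cv2.resize(im[v-r:v+r,u-r:u+r],(380,380),interpolation=cv2.INTER_CUBIC).astype(float)*1.6,0,255).astype(np.uint8)
o=np.vstack([np.hstack([c(344,147),c(307,217)]),np.hstack([c(390,220),c(160,185,36)])])
cv2.imwrite("pics/crop0.png",cv2.resize(o,(600,600)))
```

```text
(no output)
```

View pics/crop0.png

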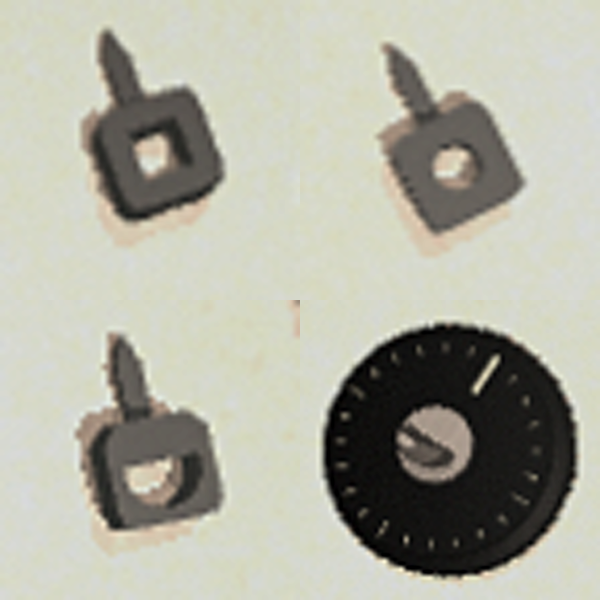

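```bash
cat > h.py <<'E'
import numpy as np,cv2
from scipy.optimize import minimize
from bench import arm
def cam(name,st=None):
    c=arm.get_calibration(name)
    if name=="wrist":
        T=np.eye(4);T[:3,:3]=st["eef_rot"];T[:3,3]=st["eef_pos"]
        W=T@c["tool_from_camera"]
    else: W=c["world_from_camera"]
    return c["intrinsics"],c["k1"],W
def proj(P,C):
    K,k1,W=C
    q=(np.asarray(P,float)-W[:3,3])@W[:3,:3]
    s=q[:,:2]/q[:,2:]; s=s*(1+k1*(s**2).sum(1))[:,None]
    return s*[K[0,0],K[1,1]]+K[:2,2]
def unproj(uv,z,C):
    K,k1,W=C
    d=(np.asarray(uv,float)-K[:2,2])/[K[0,0],K[1,1]]
    s=d.copy()
    for _ in range(20): s=d/(1+k1*(s**2).sum(1))[:,None]
    r=np.c_[s,np.ones(len(s))]@W[:3,:3].T
    return W[:3,3]+r*((z-W[2,3])/r[:,2])[:,None]
def armpts(p,zb=0,zh=36):
    x,y,a=p;R=np.array([[np.cos(a),-np.sin(a)],[np.sin(a),np.cos(a)]])
    f=lambda L,z:np.c_[np.array(L,float)@R.T+[x,y],np.full(len(L),zb+z)]
    b=[(25,-19),(25,19),(19,25),(-19,25),(-25,19),(-25,-19),(-19,-25),(19,-25)]
    t=[(20,-6),(20,6),(54,6),(66,0),(54,-6)]
    g=np.linspace(np.arccos(4/18),2*np.pi-np.arccos(4/18),30)
    h=np.c_[18*np.cos(g),18*np.sin(g)]
    return [f(b,0),f(b,36)],[f(t,6),f(t,14)],[f(h,0),f(h,36)]
def render(p,C,S,o,sh,zb=0):
    # S scale, o origin px
    m=np.zeros(sh,np.uint8)
    q=lambda P:np.round(((proj(P,C)-o+.5)*S-.5)*16).astype(np.int32)
    B,T,H=armpts(p,zb)
    for s in (B,T): cv2.fillConvexPoly(m,cv2.convexHull(np.vstack([q(s[0]),q(s[1])])),255,cv2.LINE_AA,4)
    a=np.zeros_like(m);b=np.zeros_like(m)
    cv2.fillConvexPoly(a,q(H[0]),255,cv2.LINE_AA,4);cv2.fillConvexPoly(b,q(H[1]),255,cv2.LINE_AA,4)
    return np.where(np.minimum(a,b)>127,0,m)
E
python3 - <<'E'
from h import *
C=cam("top");im=cv2.imread("pics/top0.png")
o=np.array([362,192]);r=56
g=im[192:248,362:418].max(2)
S=8
gb=cv2.resize(g,None,fx=S,fy=S,interpolation=cv2.INTER_CUBIC)
m=(gb<125).astype(np.uint8)*255
cv2.imwrite("pics/m.png",m)
f=lambda p:np.mean(np.abs(render((p[0],p[1],np.radians(p[2])),C,S,o,m.shape).astype(float)-m))
p0=unproj([[390,220]],36,C)[0]
best=None
for a in (-10,0,10,20,30):
    k=minimize(f,[p0[0],p0[1],a],method="Nelder-Mead",options=dict(initial_simplex=[[p0[0],p0[1],a],[p0[0]+8,p0[1],a],[p0[0],p0[1]+8,a],[p0[0],p0[1],a+10]]))
    print(k.x,k.fun)
    if best is None or k.fun<best.fun: best=k
p=best.x
R=render((p[0],p[1],np.radians(p[2])),C,S,o,m.shape)
ov=cv2.resize(im[192:248,362:418],None,fx=S,fy=S,interpolation=cv2.INTER_CUBIC)
cs,_=cv2.findContours(R,cv2.RETR_LIST,cv2.CHAIN_APPROX_NONE);cv2.drawContours(ov,cs,-1,(0,0,255),1)
# stage
sub=im[140:230,115:205]; G=sub.max(2)
wl=(G>130).astype(np.uint8);n,l,st,ce=cv2.connectedComponentsWithStats(wl)
for i in range(n): print(st[i],ce[i]+[115,140])
ov2=cv2.resize(sub,None,fx=4.977,fy=4.977,interpolation=cv2.INTER_CUBIC)
cv2.imwrite("pics/fit0.png",np.hstack([ov[:448,:],cv2.resize(ov2,(448,448))])[:, :896] if 0 else cv2.resize(np.hstack([ov,cv2.resize(ov2,(448,448))]),(800,400)))
E
```

```text
[ 443.6439466  -338.78481399   15.95302049] 12.40902024872449
[ 443.55437532 -338.80608352   15.49047457] 12.433807995854592
[ 443.67317317 -338.76386348   15.63463822] 12.423150510204081
[ 443.69004151 -339.05766313   16.35492561] 12.424346301020408
[ 443.67673972 -339.06904982   16.32380934] 12.421675701530612
[  14   14   62   62 3034] [159.46341463 184.40507581]
[   0    0   90   90 5063] [159.51688722 184.56725262]
[55 24  1  1  1] [170. 164.]
[53 27  1  1  1] [168. 167.]
[51 30  1  1  1] [166. 170.]
```

View pics/fit0.png

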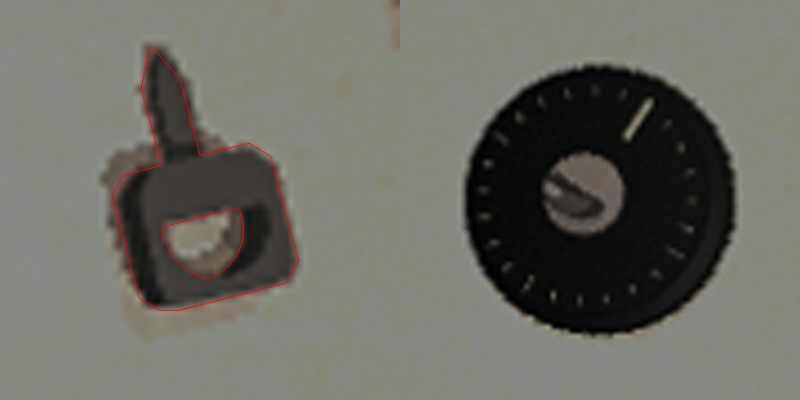

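Run:
```python
from h import *
C=cam("top")
s=lambda x,y:[115+(x-400)/4.444-.4,140+y/4.444-.4]
c=unproj([s(584,194)],43,C)[0]
l=unproj([s(628,138),s(650,99)],35,C)
print(c,l)
for q in l: print(np.degrees(np.arctan2(*(q-c)[1::-1])),np.hypot(*(q-c)[:2]))
d=l[1]-l[0];print(np.degrees(np.arctan2(d[1],d[0])))
print(unproj([s(584-40,194),s(625,194)],43,C))
```

```text
[526.35783728 257.6330788   43.        ] [[560.25150102 236.1520621   35.        ]
 [583.15445052 224.49958884  35.        ]]
-32.36557333010148 40.12747836811776
-30.25804200892517 65.7547217561346
-26.96590410408038
[[525.73269525 280.75373384  43.        ]
 [527.00008005 233.99853198  43.        ]]
```

Request:
{"op": "drive_tool", "data": {"commands": [{"x": -444, "y": -303}, {"x": -444, "y": -303}, {"x": -444, "y": -303}, {"x": -444, "y": -303}, {"x": -444, "y": -303}, {"x": -444, "y": -303}, {"x": -444, "y": -303}, {"x": -444, "y": -303}, {"x": -444, "y": -303}, {"x": -444, "y": -303}, {"x": -444, "y": -303}, {"x": -444, "y": -303}]}}

```text
schema error: expected keys x, y, z, rx, ry, rz
```

Run:
```python
from bench import arm
s=arm.read_state();print(s["joint_pos"],s["eef_pos"],s["eef_rot"][:,0])
```

```text
[-73.59492635  24.44565869   4.23231229  92.04907396  -1.95353157
  63.64440988  -3.84197494] [284.82992955 611.54405229 230.68198453] [-9.06523660e-01  4.22155002e-01 -9.12993034e-05]
```

Request:
{"op": "drive_tool", "data": {"commands": [{"x": -444, "y": -303, "z": 0, "rx": 0, "ry": 0, "rz": 0}, {"x": -444, "y": -303, "z": 0, "rx": 0, "ry": 0, "rz": 0}, {"x": -444, "y": -303, "z": 0, "rx": 0, "ry": 0, "rz": 0}, {"x": -444, "y": -303, "z": 0, "rx": 0, "ry": 0, "rz": 0}, {"x": -444, "y": -303, "z": 0, "rx": 0, "ry": 0, "rz": 0}, {"x": -444, "y": -303, "z": 0, "rx": 0, "ry": 0, "rz": 0}, {"x": -444, "y": -303, "z": 0, "rx": 0, "ry": 0, "rz": 0}, {"x": -444, "y": -303, "z": 0, "rx": 0, "ry": 0, "rz": 0}, {"x": -444, "y": -303, "z": 0, "rx": 0, "ry": 0, "rz": 0}, {"x": -444, "y": -303, "z": 0, "rx": 0, "ry": 0, "rz": 0}, {"x": -444, "y": -303, "z": 0, "rx": 0, "ry": 0, "rz": 0}, {"x": -444, "y": -303, "z": 0, "rx": 0, "ry": 0, "rz": 0}]}}

```text
time_s: 1.3
eef_pos: [561.6, 143.9, 231.3]
eef_rot: [[-0.903, 0.429, 0.001], [0.429, 0.903, -0.002], [-0.001, -0.001, -1.0]]
force: [-0.8, 0.2, 0.4]
opening: 85.6
```

Run:
```python
from bench import arm
s=arm.read_state();print(s["time_s"],s["joint_pos"],s["eef_pos"],s["eef_rot"])
import cv2; cv2.imwrite("pics/w1.png",arm.capture("wrist")[:,:,::-1])
```

```text
1.3 [-35.32059388  15.8566404   17.61709134 105.33751192  -5.3664177
  59.6240543   48.99996082] [561.59316556 143.94507074 231.26227105] [[-9.03447171e-01  4.28698959e-01  6.40963108e-04]
 [ 4.28697159e-01  9.03446233e-01 -1.91044301e-03]
 [-1.39808063e-03 -1.45120527e-03 -9.99997970e-01]]
```

View pics/w1.png

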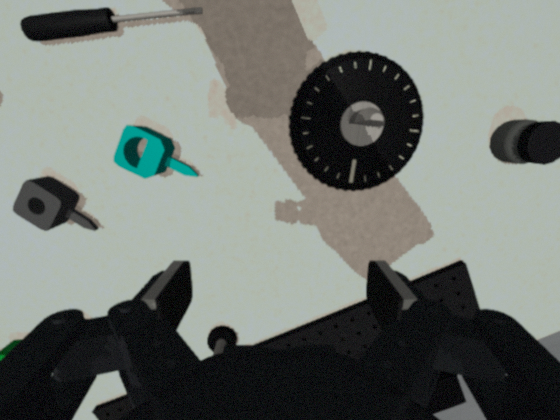

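```bash
cat > stage.py <<'E'
from h import *
import sys
def stage(im,C,c0,thr=120):
    # dark stage rim: distance residual via gradient along radial directions for several circles
    g=cv2.GaussianBlur(im.max(2),(3,3),0).astype(np.float32)
    from scipy.ndimage import map_coordinates
    def cir(c,r,z,n=240):
        t=np.linspace(0,2*np.pi,n,endpoint=False)
        return proj(np.c_[c[0]+r*np.cos(t),c[1]+r*np.sin(t),np.full(n,z)],C)
    smp=lambda q:map_coordinates(g,[q[:,1],q[:,0]],order=1)
    def f(c):
        a=np.clip(smp(cir(c,81,35)),0,90)-np.clip(smp(cir(c,75.5,35)),0,90)
        b=np.clip(smp(cir(c,21,43)),0,90)-np.clip(smp(cir(c,25.5,43)),0,90)
        return -(a.mean()*0),-(b.mean()),-a.mean()
    k1=minimize(lambda c:f(c)[1],c0,method="Nelder-Mead",options=dict(initial_simplex=np.array([c0,[c0[0]+5,c0[1]],[c0[0],c0[1]+5]])))
    k2=minimize(lambda c:f(c)[2],c0,method="Nelder-Mead",options=dict(initial_simplex=np.array([c0,[c0[0]+5,c0[1]],[c0[0],c0[1]+5]])))
    c=k1.x
    # zero line: angle with max brightness at r 44..62
    A=np.radians(np.arange(-60,10,.25));R=np.linspace(44,62,12)
    L=[smp(proj(np.c_[c[0]+R*np.cos(a),c[1]+R*np.sin(a),np.full(12,35)],C)).mean() for a in A]
    L=np.array(L);w=np.clip(L-L.max()*.6,0,None)
    return k1.x,k2.x,np.degrees((A*w).sum()/w.sum())
E
python3 - <<'E'
from stage import *
st={"eef_pos":np.array([561.593,143.945,231.262]),"eef_rot":np.array([[-9.03447171e-01,4.28698959e-01,6.40963108e-04],[4.28697159e-01,9.03446233e-01,-1.91044301e-03],[-1.39808063e-03,-1.45120527e-03,-9.99997970e-01]])}
C=cam("wrist",st);im=cv2.imread("pics/w1.png")
r=stage(im,C,np.array([526.,258.]));print(r)
def draw(im,C,c,a,n):
    S=4;o=cv2.resize(im,None,fx=S,fy=S,interpolation=cv2.INTER_CUBIC)
    t=np.linspace(0,2*np.pi,200)
    for R,z in((78,35),(23,43)):
        q=proj(np.c_[c[0]+R*np.cos(t),c[1]+R*np.sin(t),0*t+z],C);cv2.polylines(o,[((q+.5)*S-.5).astype(np.int32)],True,(0,0,255),1)
    q=proj(np.c_[c[0]+np.array([0,70])*np.cos(a),c[1]+np.array([0,70])*np.sin(a),[35,35]],C);cv2.polylines(o,[((q+.5)*S-.5).astype(np.int32)],False,(255,0,255),1)
    u,v=(proj([[c[0],c[1],40]],C)[0]*S).astype(int)
    cv2.imwrite(n,o[max(v-290,0):v+290,max(u-290,0):u+290])
draw(im,C,r[0],np.radians(r[2]),"pics/s1.png")
Ct=cam("top");print(stage(cv2.imread("pics/top0.png"),Ct,np.array([526.,258.])))
E
```

```text
(array([527.92046491, 258.4388992 ]), array([533.57367405, 254.00427225]), np.float64(-31.24816182176613))
(array([526.68821189, 257.99368536]), array([524.20327162, 250.97387958]), np.float64(-31.06952891355864))
```

View pics/s1.png

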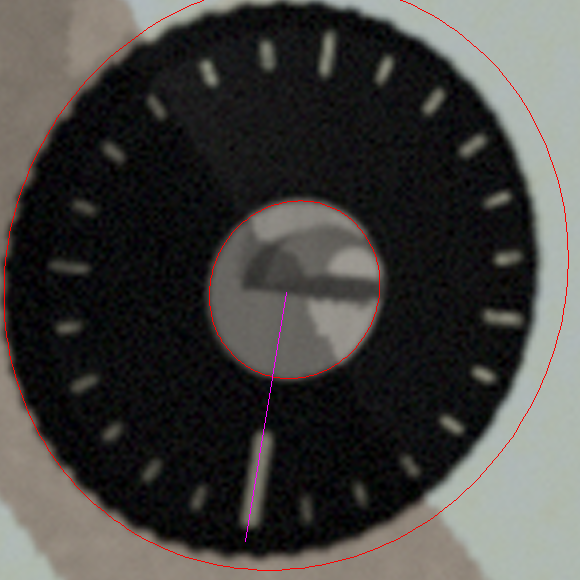

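Request:
{"op": "drive_tool", "data": {"commands": [{"x": -148, "y": -454, "z": 0, "rx": 0, "ry": 0, "rz": -39}, {"x": -148, "y": -454, "z": 0, "rx": 0, "ry": 0, "rz": -39}, {"x": -148, "y": -454, "z": 0, "rx": 0, "ry": 0, "rz": -39}, {"x": -148, "y": -454, "z": 0, "rx": 0, "ry": 0, "rz": -39}, {"x": -148, "y": -454, "z": 0, "rx": 0, "ry": 0, "rz": -39}, {"x": -148, "y": -454, "z": 0, "rx": 0, "ry": 0, "rz": -39}, {"x": -148, "y": -454, "z": 0, "rx": 0, "ry": 0, "rz": -39}, {"x": -148, "y": -454, "z": 0, "rx": 0, "ry": 0, "rz": -39}, {"x": -148, "y": -454, "z": 0, "rx": 0, "ry": 0, "rz": -39}, {"x": -148, "y": -454, "z": 0, "rx": 0, "ry": 0, "rz": -39}, {"x": -148, "y": -454, "z": 0, "rx": 0, "ry": 0, "rz": -39}, {"x": -148, "y": -454, "z": 0, "rx": 0, "ry": 0, "rz": -39}]}}

```text
time_s: 2.55
eef_pos: [501.8, -324.5, 230.8]
eef_rot: [[-0.97, -0.241, -0.001], [-0.241, 0.97, 0.0], [0.001, 0.001, -1.0]]
force: [0.0, 0.8, -0.4]
opening: 85.6
```

Run:
```python
from bench import arm
import pickle
arm.capture("wrist");arm.capture("wrist")
s=arm.read_state();pickle.dump(s,open("s2.pkl","wb"));print(s["time_s"],s["joint_pos"],s["eef_pos"],s["eef_rot"])
import cv2; cv2.imwrite("pics/w2.png",arm.capture("wrist")[:,:,::-1])
```

```text
2.65 [  6.0290123   18.27671296  25.63728026 103.46437572  -9.02252024
  60.30838673 139.16863761] [ 502.56957061 -322.61277853  230.98441871] [[-9.69714507e-01 -2.44240888e-01 -4.04930298e-04]
 [-2.44241158e-01  9.69714128e-01  8.75800207e-04]
 [ 1.78760411e-04  9.48176811e-04 -9.99999535e-01]]
```

View pics/w2.png

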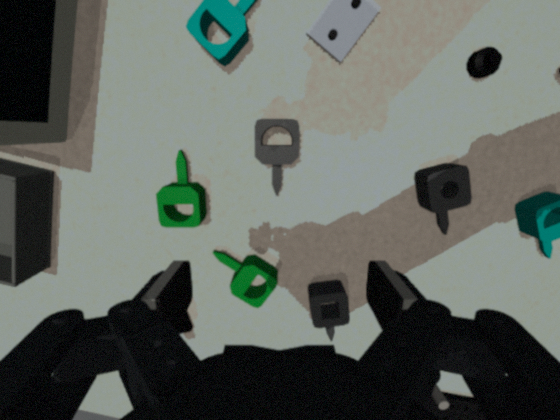

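Run:
```python
from h import *
import pickle
C=cam("wrist",pickle.load(open("s2.pkl","rb")));im=cv2.imread("pics/w2.png")
o=np.array([237,102]);S=7;w=100
sub=im[o[1]:o[1]+w,o[0]:o[0]+80]
b=cv2.resize(sub,None,fx=S,fy=S,interpolation=cv2.INTER_CUBIC)
gb=b.max(2);print(np.percentile(gb,[5,20,50,90]))
m=(gb<115).astype(np.uint8)*255
f=lambda p:np.mean(np.abs(render((p[0],p[1],np.radians(p[2])),C,S,o,m.shape).astype(float)-m))
p0=[443.6,-338.9]
best=None
for a in (8,14,20):
    k=minimize(f,[p0[0],p0[1],a],method="Nelder-Mead",options=dict(initial_simplex=[[p0[0],p0[1],a],[p0[0]+6,p0[1],a],[p0[0],p0[1]+6,a],[p0[0],p0[1],a+6]]))
    print(k.x,k.fun)
    if best is None or k.fun<best.fun: best=k
p=best.x
R=render((p[0],p[1],np.radians(p[2])),C,S,o,m.shape)
cs,_=cv2.findContours(R,cv2.RETR_LIST,cv2.CHAIN_APPROX_NONE);cv2.drawContours(b,cs,-1,(0,0,255),1)
cv2.imwrite("pics/fit2.png",b[:600])
```

```text
[ 68.  83. 154. 156.]
[ 444.48862794 -338.33044251   13.6516091 ] 9.442380102040817
[ 444.56803552 -338.31210775   13.64320278] 9.432369897959184
[ 444.58516755 -338.31622369   13.62784475] 9.435573979591837
```

View pics/fit2.png

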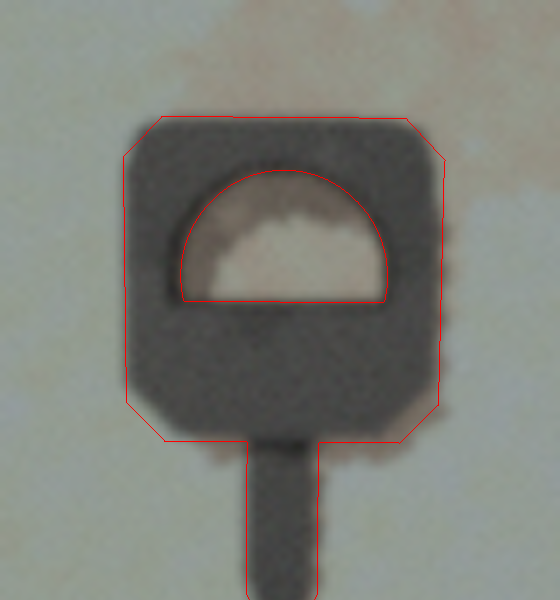

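Request:
{"op": "drive_tool", "data": {"commands": [{"x": 59, "y": 0, "z": 40, "rx": 0, "ry": 0, "rz": 0}, {"x": 59, "y": 0, "z": 80, "rx": 0, "ry": 0, "rz": 0}, {"x": 59, "y": 0, "z": 120, "rx": 0, "ry": 0, "rz": 0}, {"x": 59, "y": 0, "z": 150, "rx": 0, "ry": 0, "rz": 0}, {"x": 59, "y": 0, "z": 170, "rx": 0, "ry": 0, "rz": 0}, {"x": 59, "y": 0, "z": 185, "rx": 0, "ry": 0, "rz": 0}, {"x": 59, "y": 0, "z": 200, "rx": 0, "ry": 0, "rz": 0}, {"x": 59, "y": 0, "z": 212, "rx": 0, "ry": 0, "rz": 0}, {"x": 59, "y": 0, "z": 220, "rx": 0, "ry": 0, "rz": 0}, {"x": 59, "y": 0, "z": 226, "rx": 0, "ry": 0, "rz": 0}, {"x": 59, "y": 0, "z": 227, "rx": 0, "ry": 0, "rz": 0}, {"x": 59, "y": 0, "z": 227, "rx": 0, "ry": 0, "rz": 0}]}}

```text
time_s: 3.9
eef_pos: [444.8, -338.8, 4.5]
eef_rot: [[-0.97, -0.242, 0.0], [-0.242, 0.97, -0.0], [-0.0, -0.0, -1.0]]
force: [-0.1, 0.1, -0.6]
opening: 85.8
```

Run:
```python
from bench import arm
import cv2
a=arm.capture("wrist");s=arm.capture("scene")
st=arm.read_state();print(st["eef_pos"],st["force"],st["joint_pos"])
s=cv2.resize(s[200:310,110:260],(560,411))
cv2.imwrite("pics/w3.png",cv2.resize(cv2.vconcat([a,s]),(420,600))[:,:,::-1])
```

```text
[ 445.00914251 -338.82586565    4.80682362] [ 0.15941466 -0.255316   -0.232009  ] [ 15.95716631  32.67494439  18.67527599 116.78936358 -18.38204497
  33.24566108 151.38186651]
```

View pics/w3.png

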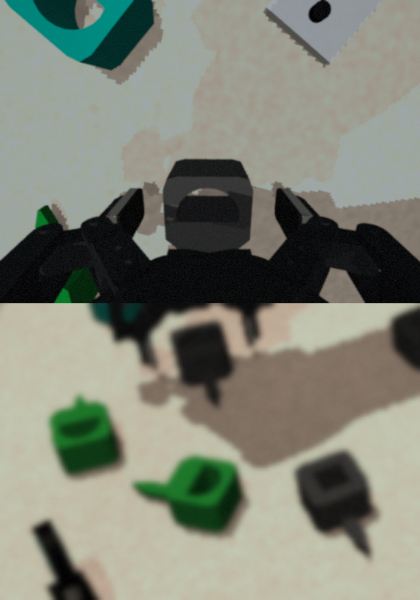

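Between the jaws, centred (block at ~(208,205) of the upper half). J7 is 151, close to its limit but inside it. Close.

Request:
{"op": "drive_tool", "data": {"commands": [{"x": 0, "y": 0, "z": 0, "rx": 0, "ry": 0, "rz": 0}, {"x": 0, "y": 0, "z": 0, "rx": 0, "ry": 0, "rz": 0}, {"x": 0, "y": 0, "z": 0, "rx": 0, "ry": 0, "rz": 0}, {"x": 0, "y": 0, "z": 0, "rx": 0, "ry": 0, "rz": 0}, {"x": 0, "y": 0, "z": 0, "rx": 0, "ry": 0, "rz": 0}, {"x": 0, "y": 0, "z": 0, "rx": 0, "ry": 0, "rz": 0}, {"x": 0, "y": 0, "z": 0, "rx": 0, "ry": 0, "rz": 0}, {"x": 0, "y": 0, "z": 0, "rx": 0, "ry": 0, "rz": 0}], "fingers": 0, "force": 60}}

```text
time_s: 4.8
eef_pos: [444.9, -338.6, 4.8]
eef_rot: [[-0.97, -0.242, 0.0], [-0.242, 0.97, 0.0], [-0.0, -0.0, -1.0]]
force: [-1.6, 2.4, 7.7]
opening: 49.7
```

Request:
{"op": "drive_tool", "data": {"commands": [{"x": 0, "y": 0, "z": -15, "rx": 0, "ry": 0, "rz": 0}, {"x": 0, "y": 0, "z": -40, "rx": 0, "ry": 0, "rz": 0}, {"x": 0, "y": 0, "z": -80, "rx": 0, "ry": 0, "rz": 0}, {"x": 0, "y": 0, "z": -120, "rx": 0, "ry": 0, "rz": 0}, {"x": 0, "y": 0, "z": -160, "rx": 0, "ry": 0, "rz": 0}, {"x": 0, "y": 0, "z": -185, "rx": 0, "ry": 0, "rz": 0}, {"x": 0, "y": 0, "z": -200, "rx": 0, "ry": 0, "rz": 0}, {"x": 0, "y": 0, "z": -200, "rx": 0, "ry": 0, "rz": 0}]}}

```text
time_s: 5.6
eef_pos: [445.4, -339.2, 207.2]
eef_rot: [[-0.97, -0.242, 0.004], [-0.242, 0.97, -0.002], [-0.003, -0.002, -1.0]]
force: [0.2, 0.2, -2.2]
opening: 49.0
```

Run:
```python
from bench import arm
import cv2,pickle
arm.capture("wrist")
st=arm.read_state();a=arm.capture("wrist")
pickle.dump(st,open("s4.pkl","wb"));print(st["eef_pos"],st["force"],st["torque"],st["opening"],st["joint_pos"])
cv2.imwrite("pics/w4.png",a[:,:,::-1])
```

```text
[ 444.95275655 -338.72258069  205.59566245] [-0.31830531  0.25542722 -2.5436674 ] [ 0.03025571 -0.02285407 -0.02162513] 49.5287349212127 [  8.64965825  16.03629819  26.55119143 109.90646458  -8.61914035
  55.85951924 143.17854392]
```

View pics/w4.png

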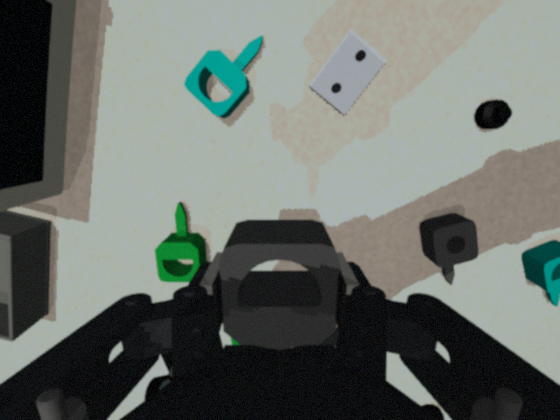

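Run:
```python
from h import *
import pickle
st=pickle.load(open("s4.pkl","rb"));C=cam("wrist",st);im=cv2.imread("pics/w4.png")
S=4;o=np.array([190,200])
b=cv2.resize(im[200:345,190:370],None,fx=S,fy=S,interpolation=cv2.INTER_CUBIC)
b=np.clip(b.astype(float)*2,0,255).astype(np.uint8)
R=st["eef_rot"]
p=st["eef_pos"]+R@[0.3,0,0]
a=np.arctan2(R[1,0],R[0,0])+np.pi
B,T,H=armpts((p[0],p[1],a),st["eef_pos"][2]-4.8)
for q,c in((B[1],(0,0,255)),(H[1],(0,255,0)),(H[0],(255,0,0))):
    cv2.polylines(b,[np.round((proj(q,C)-o+.5)*S-.5).astype(np.int32)],True,c,1)
cv2.imwrite("pics/fit4.png",b)
```

```text
(no output)
```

View pics/fit4.png

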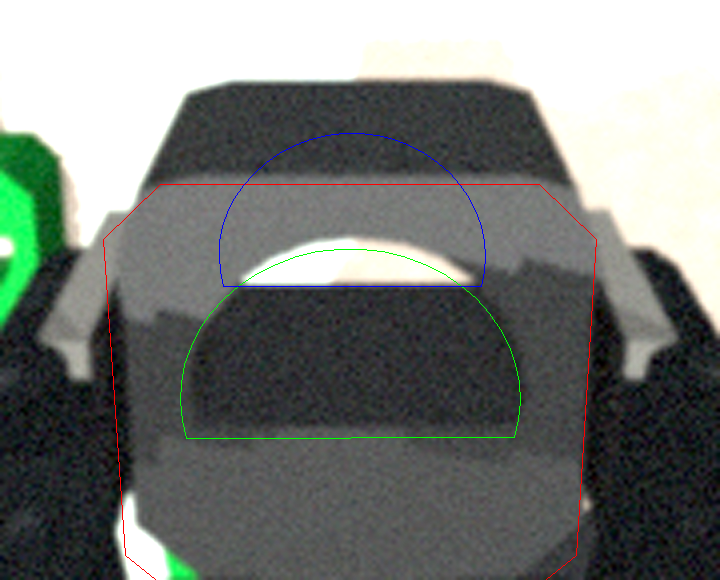

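Run:
```python
from h import *
from scipy.optimize import least_squares
import pickle
st=pickle.load(open("s4.pkl","rb"))
K,k1,_=cam("wrist",st);T=arm.get_calibration("wrist")["tool_from_camera"];C=(K,k1,T)
px=lambda x,y:np.array([x,y])/4-.5+.125+np.array([190,200])
def r(p,h=36):
    x,y,zb=p[:3] # tool coords; arm +x = -tool x ; up = -tool z
    zt=zb-36
    P=[[x+25,y,zt],[x+25,y,zb],[x-4,y,zt],[x-4,y,zb]]
    v=proj(P,C)[:,1]-[px(0,q)[1] for q in(178,83,432,285)]
    q=proj([[x+8,y-25,zt],[x+8,y+25,zt]],C)[:,0]-[px(q,0)[0] for q in(126,584)]
    return np.r_[v,q]
k=least_squares(r,[0,0,4.8]);print(k.x,k.fun)
print(r([0.3,0,4.8]))
k=least_squares(lambda p:r([p[0],p[1],4.8]),[0,0]);print(k.x,k.fun)
```

```text
[-1.2338024   0.49414796  8.98456361] [ 1.16922801  0.27609064 -1.0401594  -0.5550278  -0.67662049  0.67665752]
[ 1.39676498 -0.26756882  1.33398909  0.30590161 -3.97213197  1.57676869]
[0.62897216 0.50090164] [ 0.62514477 -0.87834446  0.66073132 -0.24546148 -2.8191985   2.82016658]
```

Request:
{"op": "drive_tool", "data": {"commands": [{"x": -281, "y": 502, "z": 0, "rx": 0, "ry": 0, "rz": 45.2}, {"x": -281, "y": 502, "z": 0, "rx": 0, "ry": 0, "rz": 45.2}, {"x": -281, "y": 502, "z": 0, "rx": 0, "ry": 0, "rz": 45.2}, {"x": -281, "y": 502, "z": 0, "rx": 0, "ry": 0, "rz": 45.2}, {"x": -281, "y": 502, "z": 0, "rx": 0, "ry": 0, "rz": 45.2}, {"x": -281, "y": 502, "z": 0, "rx": 0, "ry": 0, "rz": 45.2}, {"x": -281, "y": 502, "z": 0, "rx": 0, "ry": 0, "rz": 45.2}, {"x": -281, "y": 502, "z": 0, "rx": 0, "ry": 0, "rz": 45.2}, {"x": -281, "y": 502, "z": 0, "rx": 0, "ry": 0, "rz": 45.2}, {"x": -281, "y": 502, "z": 0, "rx": 0, "ry": 0, "rz": 45.2}, {"x": -281, "y": 502, "z": 0, "rx": 0, "ry": 0, "rz": 45.2}, {"x": -281, "y": 502, "z": 0, "rx": 0, "ry": 0, "rz": 45.2}]}}

```text
time_s: 6.9
eef_pos: [589.7, 197.4, 203.0]
eef_rot: [[-0.856, 0.518, -0.002], [0.518, 0.856, -0.001], [0.001, -0.002, -1.0]]
force: [1.4, -1.2, -1.3]
opening: 49.3
```

```bash
cat > look.py <<'E'
from stage import *
import pickle,sys
n=sys.argv[1]
for _ in range(int(sys.argv[2])): arm.capture("wrist")
st=arm.read_state();a=arm.capture("wrist")[:,:,::-1].copy()
pickle.dump(st,open(f"s{n}.pkl","wb"));cv2.imwrite(f"pics/w{n}.png",a)
print(st["time_s"],st["eef_pos"],np.degrees(np.arctan2(st["eef_rot"][1,0],st["eef_rot"][0,0])),st["force"],st["opening"],st["joint_pos"].round(1),abs(st["joint_vel"]).max())
E
python3 look.py 5 6
python3 - <<'E'
from stage import *
import pickle
st=pickle.load(open("s5.pkl","rb"));C=cam("wrist",st);im=cv2.imread("pics/w5.png")
r=stage(im,C,np.array([527.,258.]));print(r)
c=r[0];a=np.radians(r[2]);S=4;o=cv2.resize(im,None,fx=S,fy=S,interpolation=cv2.INTER_CUBIC)
t=np.linspace(0,2*np.pi,200)
q=proj(np.c_[c[0]+23*np.cos(t),c[1]+23*np.sin(t),0*t+43],C);cv2.polylines(o,[((q+.5)*S-.5).astype(np.int32)],True,(0,0,255),1)
q=proj(np.c_[c[0]+np.array([0,70])*np.cos(a),c[1]+np.array([0,70])*np.sin(a),[35,35]],C);cv2.polylines(o,[((q+.5)*S-.5).astype(np.int32)],False,(255,0,255),1)
u,v=(proj([[c[0],c[1],40]],C)[0]*S).astype(int)
cv2.imwrite("pics/s5.png",o[max(v-290,0):v+290,max(u-290,0):u+290])
E
```

```text
7.2 [589.67025929 194.40465422 203.35379747] 148.76465117049602 [-0.41443564 -0.90436282 -1.66571256] 48.98613407509701 [-39.2  21.6  19.3 101.7  -8.2  58.2  42. ] 0.7832310789604195
(array([528.08763663, 258.64588349]), array([527.8485757 , 265.63535145]), np.float64(-31.342824078864187))
```

View pics/s5.png

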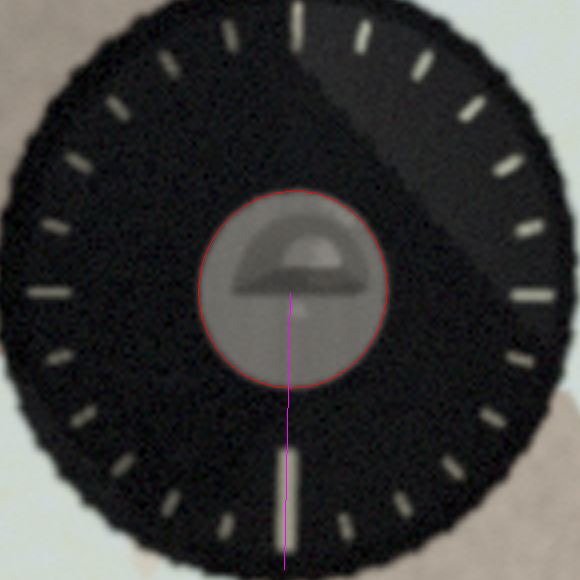

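View pics/w5.png

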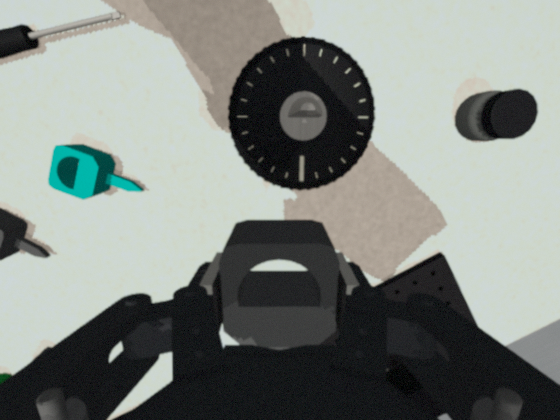

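Request:
{"op": "drive_tool", "data": {"commands": [{"x": 30, "y": 8, "z": 0, "rx": 0, "ry": 0, "rz": 0}, {"x": 60, "y": 16, "z": 10, "rx": 0, "ry": 0, "rz": 0}, {"x": 78, "y": 21, "z": 30, "rx": 0, "ry": 0, "rz": 0}, {"x": 86, "y": 22.7, "z": 50, "rx": 0, "ry": 0, "rz": 0}, {"x": 86, "y": 22.7, "z": 70, "rx": 0, "ry": 0, "rz": 0}, {"x": 86, "y": 22.7, "z": 80, "rx": 0, "ry": 0, "rz": 0}, {"x": 86, "y": 22.7, "z": 83, "rx": 0, "ry": 0, "rz": 0}, {"x": 86, "y": 22.7, "z": 83, "rx": 0, "ry": 0, "rz": 0}, {"x": 86, "y": 22.7, "z": 83, "rx": 0, "ry": 0, "rz": 0}, {"x": 86, "y": 22.7, "z": 83, "rx": 0, "ry": 0, "rz": 0}]}}

```text
time_s: 8.25
eef_pos: [528.8, 259.6, 122.1]
eef_rot: [[-0.855, 0.518, 0.001], [0.518, 0.855, 0.001], [-0.0, 0.001, -1.0]]
force: [0.3, 0.5, -0.7]
opening: 49.1
```

```bash
python3 look.py 6 3
python3 - <<'E'
from h import *
cv2.imwrite("pics/t6.png",cv2.resize(arm.capture("scene")[150:260,350:480,::-1],(520,440)))
print(arm.read_state()["eef_pos"])
E
```

```text
8.4 [528.50912486 259.72944237 121.78127845] 148.82611282006627 [ 0.24561681 -0.35970729 -1.09445834] 49.232881828669434 [-45.4  24.   16.5 109.7  -9.   47.5  34.6] 0.15632033559006006
[528.37037537 259.69230227 121.54660664]
```

View pics/w6.png

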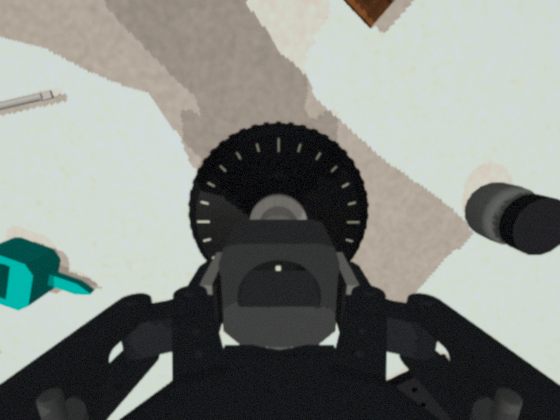

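View pics/t6.png

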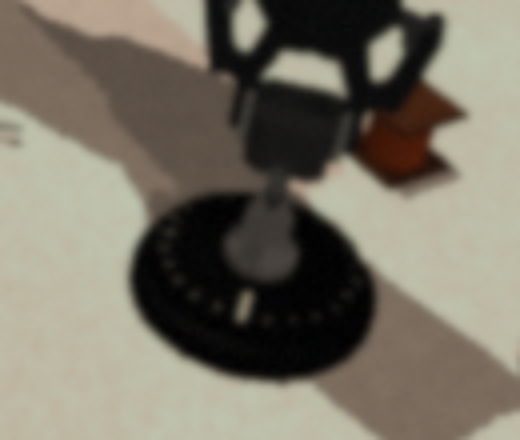

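Request:
{"op": "drive_tool", "data": {"commands": [{"x": 0, "y": -0.7, "z": 5, "rx": 0, "ry": 0, "rz": 0}, {"x": 0, "y": -0.7, "z": 12, "rx": 0, "ry": 0, "rz": 0}, {"x": 0, "y": -0.7, "z": 19, "rx": 0, "ry": 0, "rz": 0}, {"x": 0, "y": -0.7, "z": 24, "rx": 0, "ry": 0, "rz": 0}, {"x": 0, "y": -0.7, "z": 28, "rx": 0, "ry": 0, "rz": 0}, {"x": 0, "y": -0.7, "z": 32, "rx": 0, "ry": 0, "rz": 0}, {"x": 0, "y": -0.7, "z": 35, "rx": 0, "ry": 0, "rz": 0}, {"x": 0, "y": -0.7, "z": 38, "rx": 0, "ry": 0, "rz": 0}, {"x": 0, "y": -0.7, "z": 41, "rx": 0, "ry": 0, "rz": 0}, {"x": 0, "y": -0.7, "z": 44, "rx": 0, "ry": 0, "rz": 0}, {"x": 0, "y": -0.7, "z": 44, "rx": 0, "ry": 0, "rz": 0}]}}

```text
time_s: 9.6
eef_pos: [527.7, 258.9, 76.9]
eef_rot: [[-0.856, 0.518, -0.0], [0.518, 0.856, -0.0], [0.0, -0.001, -1.0]]
force: [-0.1, 0.1, -1.4]
opening: 49.4
```

```bash
python3 look.py 7 1
```

```text
9.65 [527.85414706 258.92296759  77.14225404] 148.82289778609658 [-0.5317771  -0.04270284 -0.99191482] 49.24358006708909 [-44.4  27.5  15.4 111.3 -10.4  42.6  35.8] 0.2657102333053981
```

View pics/w7.png

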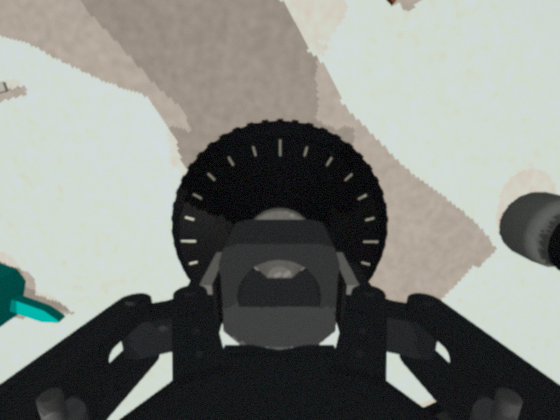

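Request:
{"op": "drive_tool", "data": {"commands": [{"x": 0, "y": 0, "z": 2, "rx": 0, "ry": 0, "rz": 0}, {"x": 0, "y": 0, "z": 4, "rx": 0, "ry": 0, "rz": 0}, {"x": 0, "y": 0, "z": 6, "rx": 0, "ry": 0, "rz": 0}, {"x": 0, "y": 0, "z": 8, "rx": 0, "ry": 0, "rz": 0}, {"x": 0, "y": 0, "z": 10, "rx": 0, "ry": 0, "rz": 0}, {"x": 0, "y": 0, "z": 12, "rx": 0, "ry": 0, "rz": 0}, {"x": 0, "y": 0, "z": 12, "rx": 0, "ry": 0, "rz": 0}]}}

```text
time_s: 10.4
eef_pos: [527.8, 258.9, 65.0]
eef_rot: [[-0.856, 0.518, -0.0], [0.518, 0.856, -0.0], [0.0, -0.0, -1.0]]
force: [-1.3, 0.0, -2.7]
opening: 49.1
```

Request:
{"op": "drive_tool", "data": {"commands": [{"x": 0, "y": 0, "z": 2, "rx": 0, "ry": 0, "rz": 0}, {"x": 0, "y": 0, "z": 4, "rx": 0, "ry": 0, "rz": 0}, {"x": 0, "y": 0, "z": 6, "rx": 0, "ry": 0, "rz": 0}, {"x": 0, "y": 0, "z": 8, "rx": 0, "ry": 0, "rz": 0}, {"x": 0, "y": 0, "z": 10, "rx": 0, "ry": 0, "rz": 0}, {"x": 0, "y": 0, "z": 12, "rx": 0, "ry": 0, "rz": 0}, {"x": 0, "y": 0, "z": 14, "rx": 0, "ry": 0, "rz": 0}, {"x": 0, "y": 0, "z": 15, "rx": 0, "ry": 0, "rz": 0}, {"x": 0, "y": 0, "z": 15, "rx": 0, "ry": 0, "rz": 0}]}}

```text
time_s: 11.3
eef_pos: [527.8, 258.9, 50.1]
eef_rot: [[-0.856, 0.518, -0.0], [0.518, 0.856, -0.0], [0.0, -0.0, -1.0]]
force: [-0.2, -0.0, -0.9]
opening: 49.0
```

Request:
{"op": "drive_tool", "data": {"commands": [{"x": 0, "y": 0, "z": 0.6, "rx": 0, "ry": 0, "rz": 0}, {"x": 0, "y": 0, "z": 1.2, "rx": 0, "ry": 0, "rz": 0}, {"x": 0, "y": 0, "z": 1.8, "rx": 0, "ry": 0, "rz": 0}, {"x": 0, "y": 0, "z": 2.2, "rx": 0, "ry": 0, "rz": 0}, {"x": 0, "y": 0, "z": 2.2, "rx": 0, "ry": 0, "rz": 0}]}}

```text
time_s: 11.8
eef_pos: [527.9, 258.9, 48.1]
eef_rot: [[-0.856, 0.518, -0.0], [0.518, 0.856, -0.0], [0.0, -0.0, -1.0]]
force: [0.2, -0.8, -1.4]
opening: 49.2
```

Request:
{"op": "drive_tool", "data": {"commands": [{"x": 0, "y": 0, "z": 0.4, "rx": 0, "ry": 0, "rz": 0}, {"x": 0, "y": 0, "z": 0.8, "rx": 0, "ry": 0, "rz": 0}, {"x": 0, "y": 0, "z": 0.8, "rx": 0, "ry": 0, "rz": 0}]}}

```text
time_s: 12.1
eef_pos: [527.9, 259.0, 47.3]
eef_rot: [[-0.856, 0.518, -0.0], [0.518, 0.856, -0.0], [0.0, -0.0, -1.0]]
force: [0.0, 0.4, -0.3]
opening: 48.9
```

Request:
{"op": "drive_tool", "data": {"commands": [{"x": 0, "y": 0, "z": 0.4, "rx": 0, "ry": 0, "rz": 0}, {"x": 0, "y": 0, "z": 0.8, "rx": 0, "ry": 0, "rz": 0}, {"x": 0, "y": 0, "z": 0.8, "rx": 0, "ry": 0, "rz": 0}]}}

```text
time_s: 12.4
eef_pos: [527.9, 259.0, 47.2]
eef_rot: [[-0.856, 0.518, -0.0], [0.518, 0.856, 0.0], [0.0, 0.0, -1.0]]
force: [-5.6, -0.8, 13.9]
opening: 49.0
```

Request:
{"op": "drive_tool", "data": {"commands": [{"x": 0, "y": 0, "z": 0, "rx": 0, "ry": 0, "rz": 0}, {"x": 0, "y": 0, "z": 0, "rx": 0, "ry": 0, "rz": 0}, {"x": 0, "y": 0, "z": 0, "rx": 0, "ry": 0, "rz": 0}, {"x": 0, "y": 0, "z": 0, "rx": 0, "ry": 0, "rz": 0}, {"x": 0, "y": 0, "z": 0, "rx": 0, "ry": 0, "rz": 0}, {"x": 0, "y": 0, "z": 0, "rx": 0, "ry": 0, "rz": 0}, {"x": 0, "y": 0, "z": 0, "rx": 0, "ry": 0, "rz": 0}], "fingers": 1}}

```text
time_s: 13.1
eef_pos: [527.9, 259.0, 46.5]
eef_rot: [[-0.856, 0.518, -0.0], [0.518, 0.856, -0.0], [0.0, -0.0, -1.0]]
force: [0.3, -0.1, 0.7]
opening: 85.6
```

Request:
{"op": "drive_tool", "data": {"commands": [{"x": 0, "y": 0, "z": -5, "rx": 0, "ry": 0, "rz": 0}, {"x": 0, "y": 0, "z": -15, "rx": 0, "ry": 0, "rz": 0}, {"x": 0, "y": 0, "z": -30, "rx": 0, "ry": 0, "rz": 0}, {"x": 0, "y": 0, "z": -50, "rx": 0, "ry": 0, "rz": 0}, {"x": 0, "y": 0, "z": -80, "rx": 0, "ry": 0, "rz": 0}, {"x": 0, "y": 0, "z": -110, "rx": 0, "ry": 0, "rz": 0}, {"x": -30, "y": 0, "z": -140, "rx": 0, "ry": 0, "rz": 0}, {"x": -60, "y": 0, "z": -150, "rx": 0, "ry": 0, "rz": 0}, {"x": -85, "y": 0, "z": -150, "rx": 0, "ry": 0, "rz": 0}, {"x": -85, "y": 0, "z": -150, "rx": 0, "ry": 0, "rz": 0}, {"x": -85, "y": 0, "z": -150, "rx": 0, "ry": 0, "rz": 0}]}}

```text
time_s: 14.2
eef_pos: [600.9, 214.6, 197.5]
eef_rot: [[-0.855, 0.519, 0.001], [0.519, 0.855, 0.0], [-0.0, 0.001, -1.0]]
force: [0.9, -0.2, 0.3]
opening: 85.3
```

```bash
python3 look.py 9 2
python3 - <<'E'
from h import *
import pickle
st=pickle.load(open("s9.pkl","rb"));C=cam("wrist",st);im=cv2.imread("pics/w9.png")
S=3;o=cv2.resize(im,None,fx=S,fy=S,interpolation=cv2.INTER_CUBIC);o=np.clip(o*1.6,0,255).astype(np.uint8)
B,T,H=armpts((527.9,258.9,np.radians(-31.2)),43)
for q,c in((B[1],(0,0,255)),(H[1],(0,255,0)),(T[1],(255,0,255))):
    cv2.polylines(o,[np.round((proj(q,C)+.5)*S-.5).astype(np.int32)],True,c,1)
u,v=(proj([[528,259,60]],C)[0]*S).astype(int)
cv2.imwrite("pics/s9.png",o[max(v-290,0):v+290,max(u-290,0):u+290])
top=arm.capture("top")[100:330,120:480,::-1];sc=arm.capture("scene")[150:260,350:480,::-1]
cv2.imwrite("pics/t9.png",cv2.resize(top,(800,511)));cv2.imwrite("pics/c9.png",cv2.resize(sc,(520,440),interpolation=cv2.INTER_CUBIC))
E
```

```text
14.3 [600.04714497 215.57213479 197.02952542] 148.86715020124282 [ 0.57950733 -0.90274042 -0.08438922] 85.78157980531964 [-39.9  23.5  18.9  99.8  -8.8  58.1  41. ] 0.3233413509049276
```

View pics/s9.png

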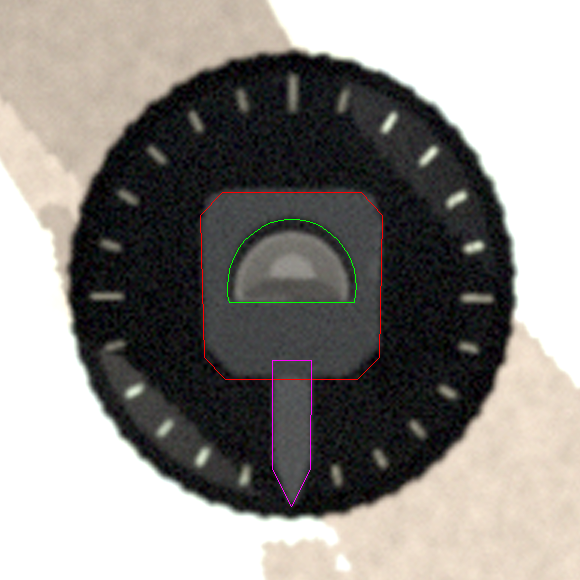

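View pics/c9.png

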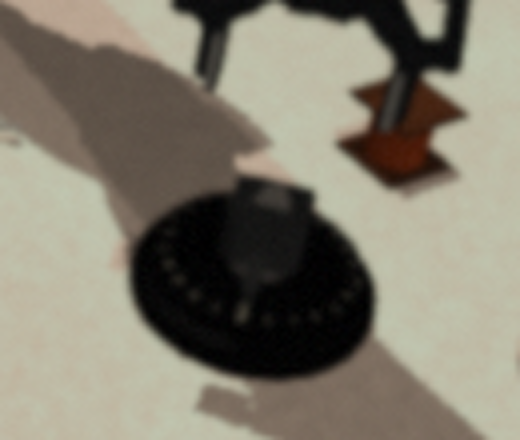

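View pics/t9.png

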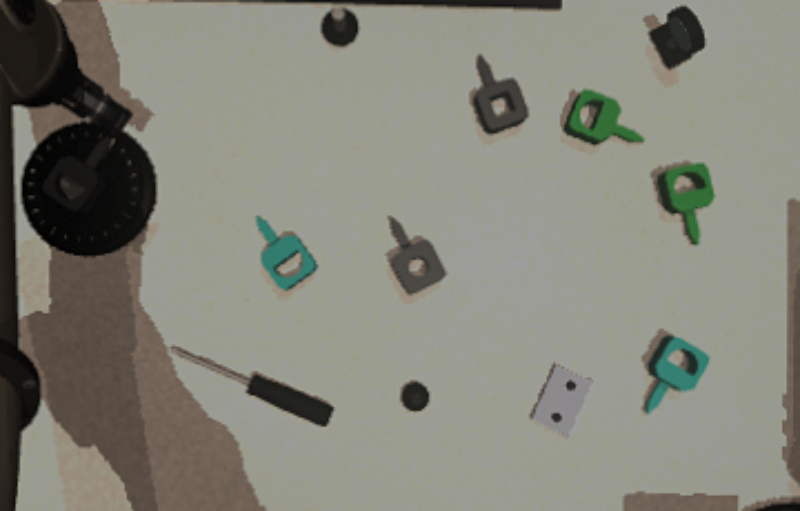

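```bash
python3 -c "
from bench import arm
print(arm.finish_job())"
```

```text
the job is handed in; nothing more can be done
None
```

I picked up the grey arm with the D-shaped hole, seated it on the stage's spindle, let go and backed clear, then handed the job in at about 14.4 s. It went on flat against flat, with its pointer over the white zero line.

**Seating:** on the way down nothing pushed back by more than about 3 N. The arm met the shoulder at 14 N with the TCP at 47.2 mm, against an expected 47.8 mm, so it is fully home.

**Last pictures:** the outline worked out for a seated arm (top face at 79 mm, yaw -31.2°) matches the wrist picture. The zero line is hidden under the pointer. The round- and square-hole arms and the green and turquoise look-alikes are where they were.

**Small disagreements:** these stayed within the 3 mm play.
- The stage centre differed by 1.4 mm between the top and wrist cameras.
- Two wrist pictures differed by about 1.3 mm sideways.
- A wrist-camera fit of the gripped block put it 4 mm lower than the grasp height implied. The contact height on the shoulder supported the grasp height.
- My fit of the stage's 156 mm rim was poor, so I relied on the shoulder circle instead.

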